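# Hang the parts bin on its cleat and put the spike away

### The job

Hang the aluminium parts bin on the board: tip its top towards the board so that the slanting strip at its back goes over the steel cleat, then let it drop down behind the cleat until it hangs upright, fully home, with its foot against the board, and let go. Then put the pointed steel spike from the bench into either compartment of the hanging bin, setting it in without a long drop, and leave the other things on the bench where they are.

Things in the scene. Friction and masses are not known exactly. Their poses are not given: they have to be found in the camera images.
- board: Fixed upright plywood board, 420 wide (its y), 400 high, standing on the bench. Origin on the bench under the middle of its front face; the face is the plane x = 0, -x points out of it to the free space in front, z up. It carries a steel cleat (cleat_lip) and, above, a lamp.
- cleat_lip (a point): Middle of the cleat's free upper edge, on the board at (-24, 0, 167); axes as the board's. The cleat, 300 long in y, is a strip 4 thick that rises from the board's face at z = 133 and slants up and outwards, 33 degrees from vertical, to this edge, leaving an upward-open V between strip and board.
- lamp (a point): Middle of the underside of the white lamp batten, on the board at (-92, 0, 340). The batten runs over the whole width on arms at y = +-200: x -79 to -105, z 340 to 380. A gripper pointing straight down at the hung bin would strike it: lean the gripper back, fingers pointing down and towards the board, 30 to 45 degrees.
- bin: Loose open aluminium bin, about 0.4 kg, 85 deep (x), 190 wide (y), at first standing on the bench. Origin under the centre of its base; -x front, +x rear, z up; hung, its axes are those of the board and its underside is 70 above the bench. Front, sides and divider 40 high, walls and floor 4; rear wall 115 high, outer face x = 42.5. The divider at y = 0 makes two compartments 77 (x) by 88 (y).
- hook_edge (a point): Middle of the free lower edge of the bin's rear strip, on the bin at (70, 0, 70). The strip, 120 long in y, 4 thick, goes from the rear wall at z = 112 down and rearwards, 33 degrees from vertical, to this edge, and hooks behind the cleat. Fully home, this edge is 27 below the cleat's upper edge and 2 off the board.
- foot (a point): Middle of the rear face of the bin's foot, on the bin at (71.5, 0, 12.5); the foot is a bar 100 long on the rear wall, z 5 to 20. Fully home it touches the board.
- fin (a point): Grip point in the bin's fin, on the bin at (-12, 0, 97). The fin stands on the divider in the plane y = 0, 10 thick (y), x -30 to 22, up to z = 122; when filling a compartment keep the gripper clear of it.
- spike: Loose turned steel spike, about 0.17 kg, standing on the bench: round shank 20 in diameter and 65 high, then a sharp cone to the point at 95. Origin at the centre of its flat foot, z along it to the point. It is one of three turned steel pieces in a row; only this one is pointed.
- spike_mid (a point): Point on the spike's axis 45 above its foot.
- blank: Bystander: plain steel cylinder standing on the bench, 24 in diameter, 60 high; origin at the centre of its foot.
- dome: Bystander: steel punch with a round head, standing, shank 20, head 28 in diameter, 68 high; origin at the centre of its foot.
- tape: Bystander: roll of tape lying flat, 100 in diameter, 25 high; origin under its centre.
- hammer: Bystander: hammer lying on the bench, about 300 long; origin under its middle.
- can: Bystander: spray can standing, 64 in diameter, 190 high; origin under its centre.
- wrench: Bystander: flat wrench lying on the bench in front of the board, below where the bin hangs; origin under its middle.
- driver: Bystander: screwdriver lying on the bench; origin under its middle.
Things that resemble listed ones, but are neither listed nor needed, are in the scene too. Leave any green or purple look-alike of the bin alone.

How it is judged:
On the way, in this order (a step that is already met when the one before it is completed fails the run):
1. the bin's rear strip is brought in behind the cleat's upper edge with the bin tipped, top towards the board (x of hook_edge in the frame of cleat_lip between 0 and 0.026 m and z of hook_edge in the frame of cleat_lip between -0.022 and 0.05 m and y of hook_edge in the frame of cleat_lip between -0.11 and 0.11 m and angle between bin's own z axis and vertical between 0.08 and 0.7 rad and x of foot in the frame of cleat_lip below 0.012 m), for 0.1 s.
2. the bin hangs home on the cleat, upright and let go, the spike not yet in it (x of hook_edge in the frame of cleat_lip above 0.013 m and z of hook_edge in the frame of cleat_lip between -0.036 and -0.019 m and y of hook_edge in the frame of cleat_lip between -0.09 and 0.09 m and angle between bin's own z axis and vertical below 0.07 rad and x of foot in the frame of cleat_lip above 0.018 m and linear speed of bin below 0.02 m/s and contact force between the fingers and bin below 0.3 N and distance between spike_mid and bin above 0.1 m), for 0.3 s.
At the end, for the whole second after the job is handed in: The bin hangs on the cleat: strip edge 19 to 36 mm below the cleat's upper edge, 13 mm or more behind it and within 90 mm of its middle, foot within 6 mm of the board, tilt under 0.07 rad; the spike's middle is inside the bin, under 70 mm above its underside; both at rest (x of hook_edge in the frame of cleat_lip above 0.013 m and z of hook_edge in the frame of cleat_lip between -0.036 and -0.019 m and y of hook_edge in the frame of cleat_lip between -0.09 and 0.09 m and angle between bin's own z axis and vertical below 0.07 rad and x of foot in the frame of cleat_lip above 0.018 m and linear speed of each of bin, spike below 0.02 m/s and x of spike_mid in the frame of bin between -0.04 and 0.04 m and y of spike_mid in the frame of bin between -0.093 and 0.093 m and z of spike_mid in the frame of bin between 0 and 0.07 m); the robot touches nothing.
It fails at once if the spike or the bin falls freely from a height (faster than 0.95 m/s, out of the fingers) ((linear speed of spike above 0.95 m/s and contact force between the fingers and spike below 0.05 N) or (linear speed of bin above 0.95 m/s and contact force between the fingers and bin below 0.05 N)).
It fails at once if a bystander is shoved more than 40 mm (distance of any of blank, dome, tape, hammer, can, wrench, driver from where it was at the start of the episode above 0.04 m).
It fails at once if a standing bystander is knocked over (angle between any of blank, dome, can's own z axis and vertical above 0.6 rad).
It also fails if it takes over 54 s, if anything falls off the work surface, if the arm or the gripper's body presses on something with over 40 N, if the wrist force passes 120 N, or if a joint passes its speed limit or range.

### The arm

A 6-joint arm with a two-finger parallel gripper is mounted at the origin on the work surface. World frame = base frame: x ahead of the robot, y to its left, z up, the work surface at z = 0. Lengths are in m, angles in rad, forces in N, time in s.
With the tool pointing down it reaches from about 0.35 to 0.875 m from the base axis. Payload 4.2 kg.
Tool frame: the origin (TCP) lies at the very end of the fingers, on their centre line; the grasp point (between the pads) lies 19 mm behind it (ctrl.grasp_offset is the distance from the TCP to the grasp point, in m); z points along the fingers, y is the line along which they close (so a half turn about z gives the same grasp; the last joint's range is limited). The gripper opens to 87 mm and grips with 3 to 60 N. Pads are 19 mm wide; open, the fingers measure 117 mm over their backs; the gripper's body (75 mm by 190 mm) begins 51 mm behind the grasp point.
Start: joints at [-1.028, 0.385, 0.008, 0, -1.194, -0.259], TCP at [0.175, -0.6, 0.223] pointing down, gripper open.
Joint ranges: [-3.14, 3.14], [-1.21, 2.06], [-1.07, 1.41], [-3.16, 2.05], [-2.99, -0.16], [-3.1, 3.1]. Speed limits (rad/s): [2.79, 2.79, 3.14, 3.14, 3.14, 3.14].

### API

Orientations are given as a rotation vector (axis times angle).
In Python, from cell import ctrl, vision gives the robot as it stands. The module is installed in compiled form; this text tells all that it offers.
- The arm moves only by the shell command python3 -m pendant 'ROWS'. ROWS is text: rows parted by semicolons, each of 5 numbers parted by spaces: the shift along the tool's x, y, z in m, then the turn about the tool's z in degrees, then the closure in counts, from 0 (fully open) to 255 (shut). In form: x y z spin fingers; .... A call has 1 to 10 rows; each row is the pose to reach, as a shift and turn from the pose commanded when the call began, along the tool's axes at that moment; what a row does not reach only later rows make up. A row lasts 1/12 s, in which the tool goes at most 41.7 mm and 7.16 degrees, less where a joint would pass 70% of its speed; a pose out of reach is approached as far as the arm can. A call with a gripper value outside its range is refused whole. The fingers move at their own pace and stop on an object; the grip force is fixed at half the most. Time passes only in rows, so rows that repeat a pose let the fingers close. It gives the time, the measured TCP pose, the force, the opening and the grip force at its end, in the units of the state.
- ctrl.get_state(): the state, without advancing time (a new reading comes with each control period).
- vision.read_camera(name): name is "scene" or "top" or "wrist"; returns a dict with "frame" (420x560x3 uint8, red, green, blue), "range_z" (420x560 float32, m along the optical axis (not along the pixel's ray), 0 where there is no reading), "fx", "fy", "cx", "cy" (pixels), "camera_from_world" (4x4, takes a point from world to camera coordinates); the wrist camera has in their place "hand_eye" (4x4, takes a point from camera to tool coordinates, whose origin is the TCP and whose axes are the flange's). Camera axes: x right, y up, looking along -z (the intrinsics and any distortion apply to the point x, -y, -z); pixel columns grow to the right and rows downward; lengths in m; the calibration is good to about 2 mm. A picture is of the moment at which its call begins: read the wrist's pose just before it.
- ctrl.close_job(): hands the job in; it is judged then, once.
The state is a dict: "time_s": time; "qpos": joint angles; "dq": joint speeds; "effort": joint torques, N m; "eef_pos": TCP position; "tool_rot": TCP orientation; "wrist_force": force on the tool from outside, world axes, zero at the start; "moment": the same for the moment, N m; "gripper_width": finger opening in m; "grip_force": force on a finger pad.
Only numpy, scipy, OpenCV 4.12 (cv2) and the standard library are available. Lean on these libraries where they do the work, as an engineer would, in place of code of your own. Each camera call takes 0.05 s, during which the arm holds its last target. There are 200 camera calls.

## Working session

There is one attempt and no reset: what is moved stays moved. The work goes in short steps, Python scripts to look and compute and a shell command to move; the robot and the scene stay as the last step left them, time stands still between calls to the robot, and variables do not carry over. Pictures are saved under pics/ and viewed, at most 10 in all, crops included, and the job is handed in when it is done.

```bash
mkdir -p pics
cat > h.py <<'E'
import numpy as np, cv2
from cell import ctrl, vision
from scipy.spatial.transform import Rotation as R
def snap(name, f):
    s=ctrl.get_state(); c=vision.read_camera(name); c['state']=s
    cv2.imwrite(f'pics/{f}.png',c['frame'][:,:,::-1]); np.savez(f'pics/{f}.npz',**{k:v for k,v in c.items() if k!='state'},p=s['eef_pos'],r=s['tool_rot']); return c
def cloud(f):
    c=np.load(f'pics/{f}.npz'); z=c['range_z'].astype(float); v,u=np.mgrid[:z.shape[0],:z.shape[1]]
    P=np.stack([(u-c['cx'])/c['fx']*z,-(v-c['cy'])/c['fy']*z,-z,np.ones_like(z)],-1)
    if 'camera_from_world' in c: T=np.linalg.inv(c['camera_from_world'])
    else:
        W=np.eye(4); W[:3,:3]=R.from_rotvec(c['r']).as_matrix(); W[:3,3]=c['p']; T=W@c['hand_eye']
    X=P@T.T; X=X[...,:3]; X[z==0]=np.nan; return X
E
python3 - <<'E'
from h import *
for n in('scene','top'):
    c=snap(n,n+'0'); print(c['camera_from_world'] .round(3),c['fx'],c.keys())
s=ctrl.get_state();print(s)
a=cv2.imread('pics/scene0.png');b=cv2.imread('pics/top0.png')
E
```

```text
[[ 0.9    0.436 -0.014 -0.476]
 [-0.302  0.648  0.699  0.002]
 [ 0.314 -0.625  0.715 -1.639]
 [ 0.     0.     0.     1.   ]] 513.1500187228943 dict_keys(['frame', 'range_z', 'fx', 'fy', 'cx', 'cy', 'camera_from_world', 'state'])
[[-0.011 -1.    -0.013  0.014]
 [ 0.983 -0.013  0.184 -0.558]
 [-0.184 -0.01   0.983 -1.554]
 [ 0.     0.     0.     1.   ]] 439.40819261826726 dict_keys(['frame', 'range_z', 'fx', 'fy', 'cx', 'cy', 'camera_from_world', 'state'])
{'time_s': 0.1, 'qpos': array([-1.02838336e+00,  3.85468996e-01,  6.74119761e-03, -4.68400728e-04,
       -1.19402030e+00, -2.58608536e-01]), 'dq': array([ 0.00119726, -0.00166973,  0.00273852,  0.00168194,  0.00023616,
       -0.00091449]), 'effort': array([ 1.69041028e-03, -3.91690993e+01,  1.87935269e+01,  4.23192635e+00,
        1.34234712e-02, -7.42043312e-05]), 'eef_pos': array([ 0.17487454, -0.59945383,  0.22156215]), 'tool_rot': array([ 4.43984586e-01, -3.10969619e+00, -3.08949381e-03]), 'wrist_force': array([ 0.36612693, -0.24652959,  0.64843051]), 'moment': array([-0.04796199,  0.0315258 ,  0.05271443]), 'grip_force': 0.0, 'gripper_width': 0.08710878412392713}
```

View pics/scene0.png

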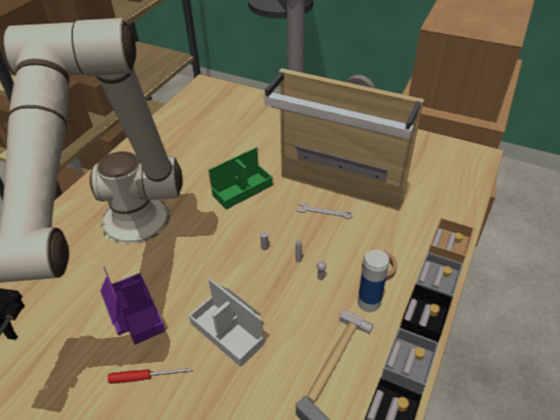

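View pics/top0.png

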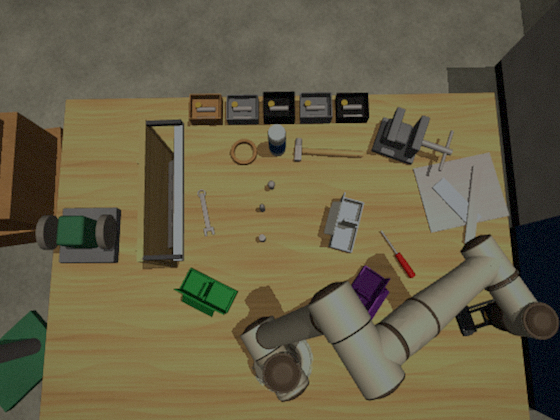

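The aluminium bin is at scene (228,320); its look-alikes are green at (240,180) and purple at (130,305). The three turned pieces are at scene (264,240), (298,250) and (321,270), and the middle one looks pointed. I'll check that in a crop and measure.

Run:
```python
from h import *
a=cv2.imread('pics/scene0.png')
c1=cv2.resize(a[220:290,245:345],None,fx=4,fy=4,interpolation=cv2.INTER_CUBIC)
c2=cv2.resize(a[275:365,180:275],None,fx=4,fy=4,interpolation=cv2.INTER_CUBIC)
im=np.zeros((360,800,3),np.uint8); im[:280,:400]=c1; im[:360,410:790]=c2; cv2.imwrite('pics/crop1.png',im)
S=cloud('scene0');T=cloud('top0')
def at(X,u,v): return X[v,u].round(4)
print('board/cleat in scene', [at(S,*p) for p in((290,110),(400,150),(300,175),(400,195),(330,160),(340,120))])
print('table',at(S,250,290),at(T,300,250))
# objects on table, clusters above z>0.012
for n,X in(('scene',S),('top',T)):
    m=((X[...,2]>0.015)&(X[...,2]<0.3)).astype(np.uint8)
    k,l,st,ce=cv2.connectedComponentsWithStats(m)
    for i in range(1,k):
        if 25<st[i,4]<4000:
            q=X[l==i]; print(n,ce[i].round(),st[i,4],np.nanmin(q,0).round(3),np.nanmax(q,0).round(3),np.nanmedian(q,0).round(3))
```

```text
board/cleat in scene [array([0.4172, 0.2815, 0.3532]), array([0.718 , 0.3912, 0.2337]), array([0.4024, 0.3872, 0.0273]), array([0.7423, 0.3988, 0.0586]), array([0.5079, 0.3828, 0.1313]), array([0.5644, 0.2855, 0.3598])]
table [ 4.672e-01 -9.020e-02  4.000e-04] [ 0.3868 -0.0721 -0.0092]
scene [99. 10.] 1991 [-0.901  0.499  0.148] [-0.638  1.14   0.3  ] [-0.714  0.782  0.23 ]
scene [186.   8.] 143 [-0.673  1.265  0.016] [-0.626  1.325  0.105] [-0.643  1.29   0.056]
scene [285.  15.] 1481 [-0.316  1.218  0.015] [0.014 1.48  0.227] [-0.046  1.276  0.128]
scene [ 5. 85.] 588 [-0.944  0.18   0.015] [-0.624  0.335  0.3  ] [-0.656  0.205  0.206]
scene [360.  81.] 223 [0.401 0.778 0.153] [0.505 0.821 0.196] [0.454 0.792 0.179]
scene [72. 84.] 68 [-0.758  0.48   0.015] [-0.693  0.545  0.032] [-0.715  0.521  0.023]
scene [237. 175.] 1793 [0.164 0.157 0.015] [0.328 0.367 0.129] [0.235 0.256 0.054]
scene [264. 239.] 119 [0.419 0.053 0.016] [0.444 0.076 0.065] [0.434 0.059 0.049]
scene [298. 249.] 117 [0.534 0.055 0.016] [0.553 0.071 0.094] [0.545 0.06  0.056]
scene [374. 277.] 1570 [ 0.715 -0.028
[... 1831 characters left out ...]
077 0.098] [0.537 0.067 0.065]
top [ 81. 234.] 3977 [0.35  0.586 0.015] [0.551 0.817 0.197] [0.438 0.684 0.129]
top [469. 234.] 33 [ 0.421 -0.711  0.015] [ 0.451 -0.675  0.022] [ 0.435 -0.689  0.016]
top [261. 237.] 42 [0.419 0.058 0.017] [0.441 0.08  0.067] [0.429 0.068 0.058]
top [405. 265.] 178 [ 0.283 -0.48   0.015] [ 0.373 -0.415  0.032] [ 0.328 -0.447  0.023]
top [161. 263.] 217 [0.329 0.384 0.015] [0.355 0.503 0.299] [0.337 0.386 0.092]
top [373. 293.] 627 [ 0.142 -0.371  0.015] [ 0.328 -0.249  0.13 ] [ 0.226 -0.32   0.086]
top [202. 296.] 794 [0.158 0.159 0.015] [0.327 0.364 0.129] [0.219 0.27  0.081]
top [276. 361.] 2921 [-0.093 -0.085  0.015] [0.165 0.132 0.3  ] [0.028 0.015 0.223]
```

View pics/crop1.png

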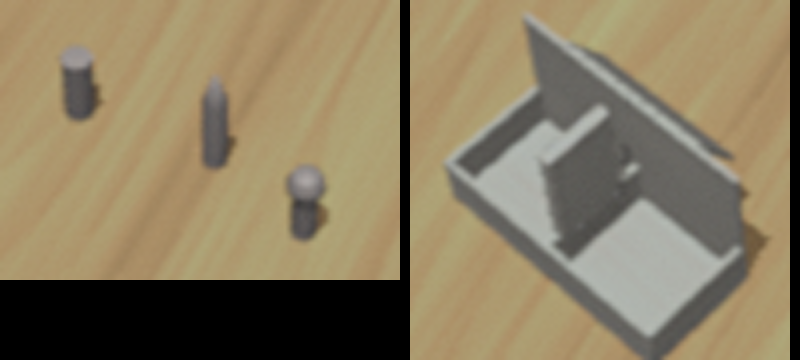

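The crop confirms it: the middle piece at scene (298,250) is the pointed spike, the left one is the flat blank and the right one is the ball-headed dome. The bin is bare aluminium with its rear strip facing up-right. Next I'll fit the board and bin poses.

```bash
cat > model.py <<'E'
import numpy as np
from scipy.optimize import least_squares
# boxes: centre, half, pitch about y
B=[((0,0,2),(42.5,95,2),0),((-40.5,0,20),(2,95,20),0),((0,93,20),(42.5,2,20),0),((0,-93,20),(42.5,2,20),0),((0,0,20),(42.5,2,20),0),((40.5,0,57.5),(2,95,57.5),0),((-4,0,81),(26,5,41),0),((57,0,12.5),(14.5,50,7.5),0)]
B.append(((56.3,0,91),(2,60,25),-33))
B=[(np.array(c)/1e3,np.array(h)/1e3,np.radians(t)) for c,h,t in B]
def sdf(p):
    out=[]
    for c,h,t in B:
        q=p-c
        if t: q=np.stack([np.cos(t)*q[:,0]-np.sin(t)*q[:,2],q[:,1],np.sin(t)*q[:,0]+np.cos(t)*q[:,2]],1)
        d=np.abs(q)-h; out.append(np.linalg.norm(np.maximum(d,0),axis=1)+np.minimum(d.max(1),0))
    return np.min(out,0)
def fit(P,x0,full=False):
    # params x,y,z,yaw,pitch
    from scipy.spatial.transform import Rotation as R
    def loc(v): return R.from_euler('ZY',[v[3],v[4]]).inv().apply(P-v[:3])
    def f(v):
        w=np.array([v[0],v[1],0,v[2],0]) if not full else v
        return sdf(loc(w))
    r=least_squares(f,x0,loss='soft_l1',f_scale=0.002); return r.x,np.median(np.abs(f(r.x)))
E
python3 - <<'E'
from h import *; from model import *
for n in('scene0','top0'):
    X=cloud(n).reshape(-1,3); X=X[np.isfinite(X).all(1)]
    m=(X[:,0]>.36)&(X[:,0]<.6)&(X[:,1]>-.33)&(X[:,1]<-.14)&(X[:,2]>.01)&(X[:,2]<.14); P=X[m]
    best=min((fit(P,[.48,-.22,a]) for a in np.radians(np.arange(-180,180,30))),key=lambda t:t[1]); print(n,len(P),best[0],np.degrees(best[0][2]),best[1])
    # board face: points with y .36-.42, z .03-.12
    m=(X[:,0]>.36)&(X[:,0]<.73)&(X[:,1]>.37)&(X[:,1]<.42)&(X[:,2]>.03)&(X[:,2]<.32)&((X[:,2]<.12)|(X[:,2]>.19)); Q=X[m]
    A=np.c_[Q[:,0],np.ones(len(Q))]; co=np.linalg.lstsq(A,Q[:,1],rcond=None)[0]; rr=Q[:,1]-A@co; print('face y=',co,rr.std(), 'y at .547',co@[.547,1])
    m=(X[:,1]>.25)&(X[:,1]<.43)&(X[:,2]>.03)&(X[:,2]<.42); Q=X[m]; 
    for lo,hi in((.03,.12),(.2,.32),(.335,.39)):
        q=Q[(Q[:,2]>lo)&(Q[:,2]<hi)]; print(lo,np.percentile(q,[0.5,99.5],axis=0).round(3).tolist() if len(q) else 0)
    # cleat
    q=Q[(Q[:,2]>.13)&(Q[:,2]<.18)&(Q[:,1]<.383)]; print('cleat',len(q),np.percentile(q,[1,50,99],axis=0).round(3).tolist())
    for nm,(cx,cy) in dict(spike=(.541,.066)).items():
        q=X[(np.hypot(X[:,0]-cx,X[:,1]-cy)<.03)&(X[:,2]>.01)&(X[:,2]<.062)]
        r=least_squares(lambda v:np.hypot(q[:,0]-v[0],q[:,1]-v[1])-.01,[cx,cy],loss='soft_l1',f_scale=.001).x; print(nm,r,len(q))
E
```

```text
scene0 2568 [ 0.47831214 -0.24068294  1.28727043] 73.75516247538371 0.000723021943419801
face y= [0.02725072 0.37462958] 0.0028448876504264093 y at .547 0.38953572181754803
0.03 [[0.198, 0.251, 0.03], [0.977, 0.4, 0.119]]
0.2 [[-0.755, 0.293, 0.2], [0.751, 0.404, 0.314]]
0.335 [[-0.717, 0.277, 0.336], [0.751, 0.424, 0.39]]
cleat 533 [[-0.743, 0.287, 0.131], [0.508, 0.372, 0.159], [0.689, 0.383, 0.179]]
spike [0.54193353 0.06722195] 81
top0 791 [ 0.47834159 -0.23875008  1.28933672] 73.87355239680913 0.0009258541789738048
face y= [0.02611313 0.37653041] 0.0008216830011225939 y at .547 0.3908142951434673
0.03 [[0.168, 0.25, 0.03], [0.98, 0.397, 0.119]]
0.2 [[0.331, 0.384, 0.201], [0.749, 0.398, 0.319]]
0.335 [[0.333, 0.281, 0.336], [0.744, 0.396, 0.389]]
cleat 329 [[0.395, 0.362, 0.14], [0.518, 0.372, 0.161], [0.687, 0.383, 0.172]]
spike [0.54311733 0.06833822] 14
```

```bash
python3 -m pendant '0 0 -0.04 0 0; 0 0 -0.08 0 0'; python3 -c "
from h import *; s=ctrl.get_state(); print(R.from_rotvec(s['tool_rot']).as_matrix().round(3),s['qpos'])"
```

```text
time_s: 0.27
eef_pos: [0.1743, -0.5983, 0.2998]
tool_rot: [0.444, -3.107, -0.013]
wrist_force: [0.8, -1.6, 1.3]
gripper_width: 0.0868
grip_force: 0.0
[[-0.96  -0.28  -0.004]
 [-0.28   0.96   0.008]
 [ 0.002  0.009 -1.   ]] [-1.02835071e+00  3.47049474e-01  1.43141966e-01 -7.20576093e-04
 -1.37583808e+00 -2.58633435e-01]
```

```bash
cat > st.py <<'E'
from h import *
s=ctrl.get_state(); M=R.from_rotvec(s['tool_rot']).as_matrix(); z=M[:,2]
print('t',s['time_s'],'p',s['eef_pos'].round(4),'q',s['qpos'].round(3)); print(M.round(3).tolist(),'lean',np.degrees(np.arccos(-z[2])).round(1),'az',np.degrees(np.arctan2(z[1],z[0])).round(1),'yaz',np.degrees(np.arctan2(M[1,1],M[0,1])).round(1))
print('f',s['wrist_force'].round(1),'m',s['moment'].round(2),'w',round(s['gripper_width'],4),'g',s['grip_force'])
E
r='-0.37 0.175 -0.06 0 0;'; python3 -m pendant '-0.37 0.175 -0.06 0 0;-0.37 0.175 -0.06 0 0;-0.37 0.175 -0.06 0 0;-0.37 0.175 -0.06 0 0;-0.37 0.175 -0.06 0 0;-0.37 0.175 -0.06 0 0;-0.37 0.175 -0.06 0 0;-0.37 0.175 -0.06 0 0;-0.37 0.175 -0.06 0 0;-0.37 0.175 -0.06 0 0' >/dev/null; python3 st.py
python3 -m pendant '-0.5 0 0 0 0;-0.5 0 0 0 0;-0.5 0 0 0 0;-0.5 0 0 0 0;-0.5 0 0 0 0;-0.5 0 0 0 0;-0.5 0 0 0 0;-0.5 0 0 0 0;-0.5 0 0 0 0;-0.5 0 0 0 0' >/dev/null; python3 st.py
python3 -m pendant '-0.3 0 0 0 0;-0.3 0 0 0 0;-0.3 0 0 0 0;-0.3 0 0 0 0' >/dev/null; python3 st.py
```

```text
t 1.1 p [ 0.4825 -0.3263  0.3626] q [-0.317  0.251  0.159 -0.    -1.479 -0.969]
[[-0.96, -0.281, -0.0], [-0.281, 0.96, 0.0], [0.0, 0.001, -1.0]] lean 0.0 az 121.9 yaz 106.3
f [ 0.5 -0.9 -0.3] m [-0.08 -0.09 -0.05] w 0.0869 g 0.0
t 1.9333 p [ 0.8401 -0.2161  0.3506] q [-0.064  0.973  1.408  0.007 -1.996 -1.223]
[[-0.961, -0.277, 0.01], [-0.277, 0.961, -0.007], [-0.007, -0.01, -1.0]] lean 0.7 az -37.9 yaz 106.1
f [ 37.9 -40.4  48.5] m [-9.17 -8.    0.4 ] w 0.0867 g 0.0
t 2.2667 p [ 0.889  -0.1545  0.3051] q [ 0.01   1.027  1.408  0.012 -1.909 -1.292]
[[-0.959, -0.28, 0.043], [-0.281, 0.96, -0.011], [-0.038, -0.023, -0.999]] lean 2.5 az -14.7 yaz 106.3
f [0.1 0.3 0.4] m [0.01 0.07 0.06] w 0.0865 g 0.0
```

```bash
python3 -m pendant '0 0 0 0 0;0 0 0 0 0' >/dev/null; python3 st.py
python3 -m pendant '-0.2 0 0 0 0;-0.2 0 0 0 0;-0.2 0 0 0 0' >/dev/null; python3 st.py
python3 -m pendant '0.1 0 0 0 0;0.1 0 0 0 0;0.1 0 0 0 0' >/dev/null; python3 st.py
```

```text
t 2.4333 p [ 0.8883 -0.1554  0.3061] q [ 0.009  1.026  1.408  0.012 -1.91  -1.291]
[[-0.959, -0.28, 0.042], [-0.281, 0.96, -0.011], [-0.037, -0.023, -0.999]] lean 2.5 az -14.9 yaz 106.3
f [-0.6 -0.8  2.2] m [-0.02  0.18  0.02] w 0.0871 g 0.0
t 2.6833 p [ 0.919  -0.1161  0.2751] q [ 0.054  1.063  1.408  0.02  -1.844 -1.336]
[[-0.958, -0.278, 0.072], [-0.28, 0.96, -0.016], [-0.065, -0.035, -0.997]] lean 4.2 az -12.2 yaz 106.2
f [-0.2 -0.4 -0.5] m [0.12 0.13 0.  ] w 0.0871 g 0.0
t 2.9333 p [ 0.8552 -0.1352  0.2668] q [ 0.036  0.808  0.852  0.019 -1.548 -1.321]
[[-0.958, -0.28, 0.067], [-0.282, 0.959, -0.016], [-0.06, -0.035, -0.998]] lean 4.0 az -13.8 yaz 106.3
f [ 1.2 -0.6  1.8] m [ 0.02 -0.02  0.04] w 0.0866 g 0.0
```

The lean persists after overreaching, so the plan is:
1. Straighten the bin's yaw on the bench with a near-vertical grip.
2. Build up the lean by overreaching towards +y.
3. Regrasp the bin, then hang it.

```bash
cat > to.py <<'E'
# usage: to.py gx gy gz [yaz]  : shift in tool axes so that the GRASP POINT gets to world point; spin so that tool y azimuth = yaz
import sys; from h import *
a=list(map(float,sys.argv[1:])); s=ctrl.get_state(); M=R.from_rotvec(s['tool_rot']).as_matrix()
t=np.array(a[:3])+.019*M[:,2]-s['eef_pos']; print('shift',(M.T@t).round(4),'rows',np.linalg.norm(t)/.0417)
if len(a)>3:
    d=np.array([np.cos(np.radians(a[3])),np.sin(np.radians(a[3])),0]); v=M.T@d; print('spin',np.degrees(np.arctan2(-v[0],v[1])).round(1),'or +-180; residual out of plane',np.degrees(np.arcsin(v[2])).round(1))
E
python3 to.py .475 -.2512 .2 163.8; python3 to.py .475 -.2512 .097 163.8
```

```text
shift [ 0.4008 -0.0023  0.0621] rows 9.72590131128979
spin -57.4 or +-180; residual out of plane -3.9
shift [0.4069 0.0012 0.1648] rows 10.528597992350845
spin -57.4 or +-180; residual out of plane -3.9
```

```bash
python3 -m pendant '0.4 -0.002 0.062 -57.4 0;0.4 -0.002 0.062 -57.4 0;0.4 -0.002 0.062 -57.4 0;0.4 -0.002 0.062 -57.4 0;0.4 -0.002 0.062 -57.4 0;0.4 -0.002 0.062 -57.4 0;0.4 -0.002 0.062 -57.4 0;0.4 -0.002 0.062 -57.4 0;0.4 -0.002 0.062 -57.4 0;0.4 -0.002 0.062 -57.4 0' >/dev/null; python3 st.py; python3 to.py .475 -.2512 .097 163.8
python3 - <<'E'
from h import *; from model import *
snap('wrist','w1'); X=cloud('w1').reshape(-1,3); X=X[np.isfinite(X).all(1)]
m=(X[:,0]>.36)&(X[:,0]<.6)&(X[:,1]>-.36)&(X[:,1]<-.14)&(X[:,2]>.012)&(X[:,2]<.14); print(fit(X[m],[.478,-.24,1.288]))
E
```

```text
t 3.7667 p [ 0.474  -0.2518  0.1851] q [-0.184  0.232 -0.317  0.004 -0.949 -0.103]
[[-0.281, -0.957, 0.071], [-0.96, 0.281, -0.016], [-0.004, -0.072, -0.997]] lean 4.2 az -12.9 yaz 163.6
f [ 1.1  0.2 -0.3] m [0.04 0.2  0.03] w 0.0872 g 0.0
shift [-0.0005  0.0056  0.1069] rows 2.5677161548721683
spin -0.1 or +-180; residual out of plane -4.2
(array([ 0.4789731 , -0.24238017,  1.28645629]), np.float64(0.0002049437603825078))
```

```bash
python3 -m pendant '0.002 0.005 0.04 0 0;0.002 0.005 0.08 0 0;0.002 0.005 0.1065 0 0;0.002 0.005 0.1065 0 255;0.002 0.005 0.1065 0 255;0.002 0.005 0.1065 0 255;0.002 0.005 0.1065 0 255;0.002 0.005 0.1065 0 255;0.002 0.005 0.1065 0 255'; python3 -m pendant '0 0 -0.01 0 255;0 0 -0.02 -3 255;0 0 -0.02 -9 255;0 0 -0.02 -15 255;0 0 -0.02 -17.7 255;0 0 -0.02 -17.7 255'; python3 st.py; python3 -c "
from h import *; from model import *
snap('scene','s2')
X=cloud('s2').reshape(-1,3); X=X[np.isfinite(X).all(1)]
m=(X[:,0]>.36)&(X[:,0]<.6)&(X[:,1]>-.36)&(X[:,1]<-.14)&(X[:,2]>.012)&(X[:,2]<.11); print(fit(X[m],[.479,-.242,.02,1.597,0],True))"
```

```text
time_s: 4.57
eef_pos: [0.4794, -0.2538, 0.0794]
tool_rot: [-1.854, 2.475, -0.088]
wrist_force: [-0.9, 0.2, 0.7]
gripper_width: 0.0546
grip_force: 0.0
time_s: 5.07
eef_pos: [0.4768, -0.2534, 0.099]
tool_rot: [-2.221, 2.168, -0.095]
wrist_force: [0.0, 1.0, 4.2]
gripper_width: 0.015
grip_force: 26.3
t 5.0667 p [ 0.4768 -0.2534  0.099 ] q [-0.186  0.337 -0.421  0.005 -0.742  0.207]
[[0.024, -0.997, 0.07], [-1.0, -0.025, -0.017], [0.018, -0.069, -0.997]] lean 4.1 az -13.4 yaz -178.6
f [0.  1.  4.2] m [ 0.19  0.45 -0.35] w 0.015 g 26.336701096734032
(array([ 0.47939809, -0.24063669,  0.00563089,  1.30259405, -0.00323774]), np.float64(0.0008017416918400452))
```

```bash
python3 -m pendant '0 0 0 0 255;0 0 0 0 255;0 0 0 0 255'>/dev/null; python3 st.py; python3 -c "
from h import *; from model import *
snap('scene','s3')
X=cloud('s3').reshape(-1,3); X=X[np.isfinite(X).all(1)]
m=(X[:,0]>.36)&(X[:,0]<.6)&(X[:,1]>-.36)&(X[:,1]<-.14)&(X[:,2]>.012)&(X[:,2]<.13); print(fit(X[m],[.479,-.242,.02,1.597,0],True))"
```

```text
t 5.3667 p [ 0.4768 -0.2535  0.0989] q [-0.186  0.337 -0.421  0.006 -0.743  0.206]
[[0.023, -0.997, 0.069], [-1.0, -0.024, -0.017], [0.019, -0.068, -0.997]] lean 4.1 az -13.8 yaz -178.6
f [-2.3  0.7  6.8] m [ 0.08  1.29 -0.02] w 0.0109 g 29.459486313862726
(array([ 0.47621555, -0.24217593,  0.01019607,  1.56573848,  0.04157038]), np.float64(0.0009399727046034752))
```

View pics/s3.png

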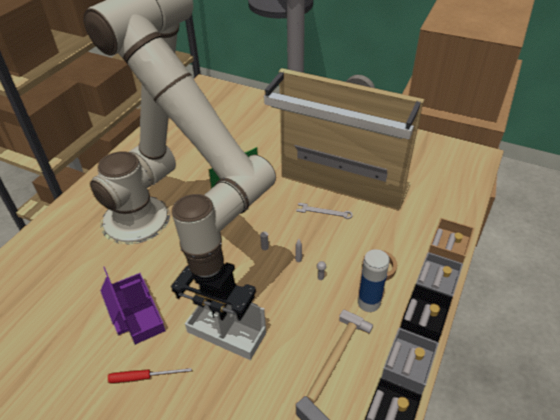

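The scene view shows the bin at (228,325) turned square by the closing fingers, with its neighbours untouched. Now I'll release it, lift, and swing round to the left side for the lean.

```bash
python3 -m pendant '0 0 0 0 120;0 0 0 0 120;0 0 0 0 120;0 0 -0.04 0 120;0 0 -0.08 0 120;0 0 -0.12 0 120;0 0 -0.16 0 120;0 0 -0.2 0 120;0 0 -0.24 0 120;0 0 -0.28 0 120'>/dev/null; python3 st.py; python3 -c "
from h import *; from model import *
snap('wrist','w4')
X=cloud('w4').reshape(-1,3); X=X[np.isfinite(X).all(1)]
m=(X[:,0]>.36)&(X[:,0]<.6)&(X[:,1]>-.36)&(X[:,1]<-.14)&(X[:,2]>.012)&(X[:,2]<.13); v=fit(X[m],[.479,-.242,1.58]);print(v,np.degrees(v[0][2]))"
```

```text
t 6.25 p [ 0.4571 -0.2486  0.3792] q [-0.184  0.094  0.002  0.003 -1.407  0.207]
[[0.023, -0.997, 0.07], [-1.0, -0.024, -0.016], [0.018, -0.07, -0.997]] lean 4.1 az -13.0 yaz -178.6
f [0.6 0.  0. ] m [0.03 0.13 0.01] w 0.0457 g 0.0
(array([ 0.47658982, -0.23974128,  1.56722775]), np.float64(0.00030305638020344805)) 89.79553547129308
```

```bash
cat > wp.py <<'E'
# wp.py "x y z; x y z": tool-frame shifts of TCP waypoints from present pose
import sys; from h import *
s=ctrl.get_state(); M=R.from_rotvec(s['tool_rot']).as_matrix(); p=s['eef_pos'];l=p
for w in sys.argv[1].split(';'):
    w=np.array(list(map(float,w.split()))); print(w,(M.T@(w-p)).round(3),'rows',round(np.linalg.norm(w-l)/.0417,1)); l=w
E
python3 wp.py '.40 .05 .42;.22 .3 .42;-.05 .42 .42;-.11 .8 .42'
```

```text
[0.4  0.05 0.42] [-0.301  0.049 -0.043] rows 7.4
[0.22 0.3  0.42] [-0.555  0.222 -0.065] rows 7.4
[-0.05  0.42  0.42] [-0.681  0.488 -0.091] rows 7.1
[-0.11  0.8   0.42] [-1.062  0.538 -0.105] rows 9.2
```

```bash
python3 -m pendant '-0.301 0.049 -0.043 0 120;-0.301 0.049 -0.043 0 120;-0.301 0.049 -0.043 0 120;-0.301 0.049 -0.043 0 120;-0.301 0.049 -0.043 0 120;-0.301 0.049 -0.043 0 120;-0.301 0.049 -0.043 0 120;-0.555 0.222 -0.065 0 120;-0.555 0.222 -0.065 0 120;-0.555 0.222 -0.065 0 120'>/dev/null; python3 st.py;python3 wp.py '.22 .3 .42;-.05 .42 .42;-.11 .8 .42'
```

```text
t 7.1333 p [0.3298 0.1399 0.412 ] q [ 0.926 -0.216 -0.228  0.065 -1.529 -0.904]
[[0.023, -0.997, 0.07], [-1.0, -0.024, -0.015], [0.017, -0.069, -0.997]] lean 4.1 az -12.4 yaz -178.6
f [ 0.3 -0.   0.3] m [ 0.15  0.13 -0.02] w 0.0463 g 0.0
[0.22 0.3  0.42] [-0.162  0.105 -0.018] rows 4.7
[-0.05  0.42  0.42] [-0.288  0.372 -0.039] rows 7.1
[-0.11  0.8   0.42] [-0.67   0.422 -0.049] rows 9.2
```

```bash
python3 -m pendant '-0.162 0.105 -0.018 0 120;-0.162 0.105 -0.018 0 120;-0.162 0.105 -0.018 0 120;-0.162 0.105 -0.018 0 120;-0.162 0.105 -0.018 0 120;-0.288 0.372 -0.039 0 120;-0.288 0.372 -0.039 0 120;-0.288 0.372 -0.039 0 120;-0.288 0.372 -0.039 0 120;-0.288 0.372 -0.039 0 120'>/dev/null; python3 st.py;python3 wp.py '-.05 .42 .42;-.11 .8 .42;-.12 .9 .45'
```

```text
t 7.9667 p [0.0286 0.3829 0.4202] q [ 1.976 -0.122 -0.133  0.057 -1.601 -1.951]
[[0.024, -0.997, 0.069], [-1.0, -0.025, -0.015], [0.016, -0.068, -0.998]] lean 4.0 az -12.1 yaz -178.6
f [ 0.7  0.3 -0.1] m [ 0.22  0.13 -0.01] w 0.0462 g 0.0
[-0.05  0.42  0.42] [-0.039  0.077 -0.006] rows 2.1
[-0.11  0.8   0.42] [-0.42   0.128 -0.015] rows 9.2
[-0.12  0.9   0.45] [-0.52   0.133 -0.048] rows 2.5
```

```bash
python3 -m pendant '-0.44 0 -0.03 0 120;-0.44 0 -0.03 0 120;-0.44 0 -0.03 0 120;-0.44 0 -0.03 0 120;-0.44 0 -0.03 0 120;-0.44 0 -0.03 0 120;-0.44 0 -0.03 0 120;-0.44 0 -0.03 0 120;-0.44 0 -0.03 0 120;-0.44 0 -0.03 0 120'>/dev/null; python3 st.py;python3 wp.py '.03 .9 .45;-.01 1.2 .5'
```

```text
t 8.8 p [0.0192 0.78   0.439 ] q [ 1.778  0.744  1.128  0.07  -1.987 -1.727]
[[0.023, -0.997, 0.07], [-1.0, -0.024, -0.019], [0.02, -0.069, -0.997]] lean 4.1 az -15.1 yaz -178.6
f [-1.4  2.3  1.1] m [0.28 0.32 0.04] w 0.0461 g 0.0
[0.03 0.9  0.45] [-0.119 -0.014 -0.012] rows 2.9
[-0.01  1.2   0.5 ] [-0.419  0.015 -0.071] rows 7.4
```

```bash
python3 -m pendant '-0.03 0 -0.003 0 120;-0.06 0 -0.006 0 120;-0.08 0 -0.008 0 120;-0.1 0 -0.01 0 120;-0.5 0.03 -0.06 0 120;-0.5 0.03 -0.06 0 120;-0.5 0.03 -0.06 0 120;-0.5 0.03 -0.06 0 120;-0.5 0.03 -0.06 0 120;-0.5 0.03 -0.06 0 120' >/dev/null; python3 st.py
```

```text
t 9.6333 p [3.000e-04 8.687e-01 3.526e-01] q [ 1.781  0.984  1.408  0.08  -1.994 -1.723]
[[0.026, -0.997, 0.071], [-1.0, -0.025, 0.014], [-0.013, -0.072, -0.997]] lean 4.2 az 11.4 yaz -178.6
f [ 0.3 -0.2  0.3] m [0.01 0.3  0.01] w 0.0465 g 0.0
```

```bash
python3 -m pendant '-0.4 0.02 -0.15 0 120;-0.4 0.02 -0.15 0 120;-0.4 0.02 -0.15 0 120;-0.4 0.02 -0.15 0 120;-0.4 0.02 -0.15 0 120;-0.4 0.02 -0.15 0 120;-0.4 0.02 -0.15 0 120;-0.4 0.02 -0.15 0 120;-0.4 0.02 -0.15 0 120;-0.4 0.02 -0.15 0 120' >/dev/null; python3 st.py
```

```text
t 10.4667 p [-0.0164  0.8935  0.3233] q [ 1.797  1.02   1.407  0.087 -1.931 -1.739]
[[0.028, -0.997, 0.073], [-0.999, -0.024, 0.044], [-0.042, -0.075, -0.996]] lean 4.9 az 30.7 yaz -178.6
f [ 0.2 -0.4 -0. ] m [-0.01  0.25  0.03] w 0.0463 g 0.0
```

```bash
python3 -m pendant '-0.4 0 0 0 120;-0.4 0 0 0 120;-0.4 0 0 0 120' >/dev/null; python3 st.py;  python3 -m pendant '-0.3 0 0.1 0 120;-0.3 0 0.1 0 120;-0.3 0 0.1 0 120' >/dev/null; python3 st.py
```

```text
t 10.7167 p [-0.0158  0.9226  0.2837] q [ 1.791  1.066  1.406  0.092 -1.855 -1.735]
[[0.03, -0.997, 0.074], [-0.997, -0.024, 0.072], [-0.07, -0.076, -0.995]] lean 6.0 az 44.2 yaz -178.6
f [-0.1  0.4 -0.3] m [-0.11  0.28  0.05] w 0.0462 g 0.0
t 10.9667 p [-0.0131  0.9582  0.221 ] q [ 1.782  1.137  1.406  0.097 -1.758 -1.732]
[[0.032, -0.997, 0.076], [-0.995, -0.024, 0.098], [-0.096, -0.079, -0.992]] lean 7.1 az 52.3 yaz -178.6
f [ 0.1 -0.4 -0.2] m [-0.2   0.28 -0.01] w 0.0462 g 0.0
```

```bash
python3 -m pendant '-0.4 0 0 0 120;-0.4 0 0 0 120;-0.4 0 0 0 120;-0.4 0 0 0 120;-0.4 0 0 0 120;-0.4 0 0 0 120' >/dev/null; python3 st.py; python3 wp.py '0 .88 .5; 0 .75 .6'
```

```text
t 11.4667 p [-0.013   0.9842  0.1822] q [ 1.779  1.182  1.407  0.104 -1.679 -1.732]
[[0.034, -0.996, 0.077], [-0.991, -0.024, 0.134], [-0.132, -0.081, -0.988]] lean 8.9 az 60.2 yaz -178.6
f [-0.4 -0.4 -0.7] m [-0.25  0.27  0.  ] w 0.0462 g 0.0
[0.   0.88 0.5 ] [ 0.062 -0.036 -0.327] rows 8.0
[0.   0.75 0.6 ] [ 0.177 -0.041 -0.443] rows 3.9
```

```bash
python3 -m pendant '-0.3 0 -0.3 0 120' >/dev/null;python3 -m pendant '-0.3 0 -0.3 0 120' >/dev/null; python3 -m pendant '-0.3 0 -0.3 0 120' >/dev/null; python3 st.py; python3 -m pendant '-0.3 0 0 0 120' >/dev/null;python3 -m pendant '-0.3 0 0 0 120' >/dev/null; python3 -m pendant '-0.3 0 0 0 120' >/dev/null; python3 st.py
```

```text
t 11.7167 p [-0.0195  0.979   0.256 ] q [ 1.793  1.11   1.408  0.124 -1.683 -1.736]
[[0.04, -0.996, 0.08], [-0.978, -0.022, 0.205], [-0.203, -0.086, -0.975]] lean 12.7 az 68.7 yaz -178.7
f [0.5 0.  1.7] m [-0.31  0.31 -0.01] w 0.0459 g 0.0
t 11.9667 p [-0.0213  1.0097  0.2494] q [ 1.793  1.127  1.408  0.141 -1.583 -1.737]
[[0.047, -0.996, 0.08], [-0.958, -0.022, 0.287], [-0.284, -0.09, -0.955]] lean 17.3 az 74.5 yaz -178.7
f [ 0.6 -0.9 -0.2] m [-0.59  0.3  -0.06] w 0.0461 g 0.0
```

```bash
python3 -m pendant '-0.3 0.2 0 0 120' >/dev/null;python3 -m pendant '-0.3 0.2 0 0 120' >/dev/null; python3 -m pendant '-0.3 0.2 0 0 120' >/dev/null; python3 st.py; python3 -m pendant '-0.3 0.2 0.05 0 120' >/dev/null;python3 -m pendant '-0.3 0.2 0.05 0 120' >/dev/null; python3 -m pendant '-0.3 0.2 0.05 0 120' >/dev/null; python3 st.py
```

```text
t 12.2167 p [-0.0879  1.0297  0.2421] q [ 1.862  1.148  1.408  0.176 -1.507 -1.807]
[[0.051, -0.996, 0.078], [-0.936, -0.02, 0.351], [-0.348, -0.09, -0.933]] lean 21.1 az 77.5 yaz -178.8
f [-0.3  0.4  0.6] m [-0.8   0.28  0.02] w 0.0462 g 0.0
t 12.4667 p [-0.1491  1.0501  0.2274] q [ 1.921  1.178  1.408  0.212 -1.419 -1.87 ]
[[0.057, -0.996, 0.07], [-0.909, -0.023, 0.416], [-0.413, -0.087, -0.907]] lean 25.0 az 80.5 yaz -178.7
f [ 0.4 -0.1  0.7] m [-0.88  0.26  0.03] w 0.0459 g 0.0
```

```bash
python3 -m pendant '-0.3 0.25 0.07 0 120' >/dev/null;python3 -m pendant '-0.3 0.25 0.07 0 120' >/dev/null; python3 -m pendant '-0.3 0.25 0.07 0 120' >/dev/null; python3 -m pendant '-0.3 0.25 0.07 0 120' >/dev/null;python3 -m pendant '-0.3 0.25 0.07 0 120' >/dev/null; python3 -m pendant '-0.3 0.25 0.07 0 120' >/dev/null; python3 st.py; python3 -c "
from h import *
for f in('scene0','top0'):
  X=cloud(f).reshape(-1,3); X=X[np.isfinite(X).all(1)]; q=X[(X[:,0]>-.6)&(X[:,0]<.2)&(X[:,1]>.9)&(X[:,1]<1.3)&(X[:,2]>.03)]; print(len(q), np.percentile(q,[0,5,50,95,100],axis=0).round(2) if len(q) else '')"
```

```text
t 12.9667 p [-0.2741  1.0736  0.2075] q [ 2.037  1.235  1.408  0.298 -1.256 -2.006]
[[0.065, -0.997, 0.041], [-0.843, -0.032, 0.537], [-0.535, -0.07, -0.842]] lean 32.6 az 85.6 yaz -178.1
f [ 0.1 -0.4 -0.6] m [-1.11  0.23 -0.01] w 0.0461 g 0.0
916 [[-0.27  1.22  0.03]
 [-0.22  1.23  0.05]
 [-0.03  1.25  0.12]
 [ 0.01  1.29  0.21]
 [ 0.01  1.3   0.23]]
0
```

```bash
python3 -m pendant '-0.28 0.28 0.07 0 120' >/dev/null;python3 -m pendant '-0.28 0.28 0.07 0 120' >/dev/null; python3 -m pendant '-0.28 0.28 0.07 0 120' >/dev/null; python3 -m pendant '-0.28 0.28 0.07 0 120' >/dev/null; python3 st.py; python3 wp.py '-.1 .7 .45;.0 .42 .45;.22 .28 .45;.38 .1 .45'
```

```text
t 13.3 p [-0.3586  1.0754  0.2024] q [ 2.114  1.266  1.408  0.364 -1.163 -2.102]
[[0.068, -0.998, 0.014], [-0.792, -0.045, 0.608], [-0.606, -0.052, -0.794]] lean 37.5 az 88.7 yaz -177.4
f [ 1.1 -0.3  0.6] m [-1.26  0.16  0.  ] w 0.0458 g 0.0
[-0.1   0.7   0.45] [ 0.165 -0.254 -0.421] rows 12.4
[0.   0.42 0.45] [ 0.394 -0.341 -0.59 ] rows 7.1
[0.22 0.28 0.45] [ 0.519 -0.554 -0.672] rows 6.3
[0.38 0.1  0.45] [ 0.673 -0.706 -0.779] rows 5.8
```

```bash
python3 wp.py '-.15 .75 .5;.3 .45 .53;.48 .1 .45'
```

```text
[-0.15  0.75  0.5 ] [ 0.092 -0.209 -0.431] rows 11.7
[0.3  0.45 0.53] [ 0.342 -0.646 -0.631] rows 13.0
[0.48 0.1  0.45] [ 0.68  -0.805 -0.778] rows 9.6
```

```bash
python3 -m pendant '0.05 -0.12 -0.25 0 120;0.05 -0.12 -0.25 0 120;0.05 -0.12 -0.25 0 120;0.05 -0.12 -0.25 0 120;0.092 -0.209 -0.431 0 120;0.092 -0.209 -0.431 0 120;0.092 -0.209 -0.431 0 120;0.092 -0.209 -0.431 0 120;0.092 -0.209 -0.431 0 120;0.092 -0.209 -0.431 0 120' >/dev/null; python3 st.py; python3 wp.py '.3 .45 .53;.48 .1 .45'
```

```text
t 14.1333 p [-0.1986  0.829   0.4316] q [ 2.095  0.422  0.265  0.423 -0.881 -2.214]
[[0.068, -0.998, 0.014], [-0.793, -0.045, 0.608], [-0.606, -0.052, -0.794]] lean 37.4 az 88.6 yaz -177.4
f [-0.2 -0.2  1.1] m [-1.2   0.13  0.02] w 0.0463 g 0.0
[0.3  0.45 0.53] [ 0.275 -0.486 -0.301] rows 15.2
[0.48 0.1  0.45] [ 0.613 -0.645 -0.448] rows 9.6
```

```bash
python3 -m pendant '0.275 -0.486 -0.301 0 120;0.275 -0.486 -0.301 0 120;0.275 -0.486 -0.301 0 120;0.275 -0.486 -0.301 0 120;0.275 -0.486 -0.301 0 120;0.275 -0.486 -0.301 0 120;0.275 -0.486 -0.301 0 120;0.275 -0.486 -0.301 0 120;0.275 -0.486 -0.301 0 120;0.275 -0.486 -0.301 0 120' >/dev/null; python3 st.py; python3 wp.py '.32 .42 .54;.48 .1 .47;.4766 -.24 .25'
```

```text
t 14.9667 p [0.1294 0.58   0.4966] q [ 1.66  -0.072 -0.068  0.087 -0.926 -1.625]
[[0.069, -0.997, 0.015], [-0.792, -0.046, 0.609], [-0.606, -0.054, -0.793]] lean 37.5 az 88.6 yaz -177.4
f [ 1.8  0.9 -0.4] m [-1.17  0.04 -0.06] w 0.046 g 0.0
[0.32 0.42 0.54] [ 0.114 -0.185 -0.129] rows 6.1
[0.48 0.1  0.47] [ 0.421 -0.326 -0.266] rows 8.7
[ 0.4766 -0.24    0.25  ] [ 0.823 -0.296 -0.298] rows 9.7
```

```bash
python3 -m pendant '0.114 -0.185 -0.129 0 120;0.114 -0.185 -0.129 0 120;0.114 -0.185 -0.129 0 120;0.114 -0.185 -0.129 0 120;0.114 -0.185 -0.129 0 120;0.114 -0.185 -0.129 0 120;0.421 -0.326 -0.266 0 120;0.421 -0.326 -0.266 0 120;0.421 -0.326 -0.266 0 120;0.421 -0.326 -0.266 0 120' >/dev/null; python3 st.py; python3 wp.py '.48 .1 .42'; python3 to.py .4766 -.2517 .20 179.8;  python3 to.py .4766 -.2517 .097 179.8
```

```text
t 15.8 p [0.3906 0.2745 0.5085] q [ 0.584 -0.104  0.152 -0.524 -1.432 -0.553]
[[0.07, -0.997, 0.019], [-0.794, -0.044, 0.607], [-0.604, -0.058, -0.795]] lean 37.4 az 88.2 yaz -177.5
f [ 0.7  1.5 -1.2] m [-1.27  0.06 -0.09] w 0.0464 g 0.0
[0.48 0.1  0.42] [ 0.198 -0.076 -0.034] rows 5.2
shift [ 0.6101 -0.0446 -0.0536] rows 14.725856273078376
spin 4.2 or +-180; residual out of plane -1.0
shift [ 0.6724 -0.0386  0.0283] rows 16.164501536065046
spin 4.2 or +-180; residual out of plane -1.0
```

```bash
python3 -m pendant '0.672 -0.039 -0.072 4.2 120;0.672 -0.039 -0.072 4.2 120;0.672 -0.039 -0.072 4.2 120;0.672 -0.039 -0.072 4.2 120;0.672 -0.039 -0.072 4.2 120;0.672 -0.039 -0.072 4.2 120;0.672 -0.039 -0.072 4.2 120;0.672 -0.039 -0.072 4.2 120;0.672 -0.039 -0.072 4.2 120;0.672 -0.039 -0.072 4.2 120' >/dev/null; python3 st.py;  python3 to.py .4766 -.2517 .097 179.8
```

```text
t 16.6333 p [ 0.4423 -0.0804  0.294 ] q [-0.289  0.179 -0.029 -0.623 -1.557  0.35 ]
[[-0.004, -1.0, 0.019], [-0.798, 0.014, 0.603], [-0.603, -0.013, -0.797]] lean 37.1 az 88.2 yaz 179.2
f [0.4 0.  1. ] m [-1.24  0.01 -0.03] w 0.046 g 0.0
shift [ 0.2553 -0.0342  0.0735] rows 6.424152947608077
spin -0.1 or +-180; residual out of plane -1.0
```

```bash
python3 -m pendant '0.255 -0.034 -0.02 0 120;0.255 -0.034 -0.02 0 120;0.255 -0.034 -0.02 0 120;0.255 -0.034 -0.02 0 120;0.255 -0.034 -0.02 0 120;0.255 -0.034 -0.02 0 120;0.255 -0.034 -0.02 0 120;0.255 -0.034 0.02 0 120;0.255 -0.034 0.055 0 120;0.255 -0.034 0.0735 0 120' >/dev/null; python3 to.py .4766 -.2517 .097; python3 -m pendant '0 0 0 0 255;0 0 0 0 255;0 0 0 0 255;0 0 0 0 255;0 0 0 0 255;0 0 0 0 255'>/dev/null; python3 st.py
```

```text
shift [ 0.0024 -0.0019 -0.0051] rows 0.14316868132010674
t 17.9667 p [ 0.4758 -0.2381  0.0823] q [-0.519  0.588  0.007 -0.575 -1.37   0.737]
[[-0.005, -1.0, 0.018], [-0.797, 0.014, 0.604], [-0.604, -0.011, -0.797]] lean 37.2 az 88.3 yaz 179.2
f [ 0.1 -0.6 -0. ] m [-1.34  0.11  0.05] w 0.0133 g 0.0
```

```bash
python3 -m pendant '0 0 0 0 255;0 0 0 0 255;-0.018 0 -0.024 0 255;-0.036 0 -0.048 0 255;-0.054 0 -0.072 0 255;-0.072 0 -0.096 0 255;-0.09 0 -0.12 0 255;-0.102 0 -0.135 0 255;-0.102 0 -0.135 0 255'; python3 st.py;  python3 to.py .544 .19 .26 181.5;python3 -c "
from h import *; from model import *
snap('scene','s5')
X=cloud('s5').reshape(-1,3); X=X[np.isfinite(X).all(1)]
m=(X[:,0]>.34)&(X[:,0]<.6)&(X[:,1]>-.36)&(X[:,1]<-.12)&(X[:,2]>.09)&(X[:,2]<.26); v=fit(X[m],[.477,-.24,.165,1.57,0.1],True);print(v)"
```

```text
time_s: 18.72
eef_pos: [0.4751, -0.239, 0.2543]
tool_rot: [-1.836, 1.852, 0.595]
wrist_force: [1.3, -0.8, -3.5]
gripper_width: 0.0098
grip_force: 30.0
t 18.7167 p [ 0.4751 -0.239   0.2543] q [-0.519  0.41   0.18  -0.564 -1.66   0.552]
[[-0.001, -1.0, 0.022], [-0.8, 0.014, 0.6], [-0.6, -0.017, -0.799]] lean 36.9 az 87.9 yaz 179.2
f [ 1.3 -0.8 -3.5] m [-2.05  0.06 -0.02] w 0.0098 g 29.995816976297647
shift [-0.3466 -0.063   0.2735] rows 10.694496389527652
spin -1.3 or +-180; residual out of plane -2.2
(array([ 0.47573284, -0.24123519,  0.17492521,  1.57958005, -0.0059733 ]), np.float64(0.0008973621746680288))
```

View pics/s5.png

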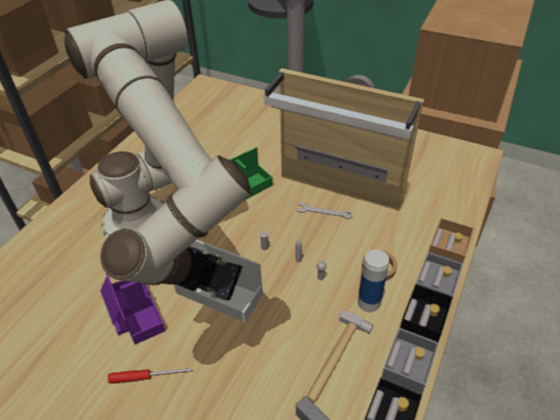

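The scene shows the bin held upright, shadow below it at (240,330), and nothing else disturbed. Next I'll carry it towards the board.

```bash
python3 -m pendant '-0.347 -0.063 0.2735 -1.3 255;-0.347 -0.063 0.2735 -1.3 255;-0.347 -0.063 0.2735 -1.3 255;-0.347 -0.063 0.2735 -1.3 255;-0.347 -0.063 0.2735 -1.3 255;-0.347 -0.063 0.2735 -1.3 255;-0.347 -0.063 0.2735 -1.3 255;-0.347 -0.063 0.2735 -1.3 255;-0.347 -0.063 0.2735 -1.3 255;-0.347 -0.063 0.2735 -1.3 255' >/dev/null; python3 -m pendant '0 0 0 0 255;0 0 0 0 255' >/dev/null; python3 st.py
cat > lf.py <<'E'
import sys; from h import *; from model import *
f=sys.argv[1]; snap('scene',f); X=cloud(f).reshape(-1,3); X=X[np.isfinite(X).all(1)]
s=ctrl.get_state(); M=R.from_rotvec(s['tool_rot']).as_matrix(); g=s['eef_pos']-.019*M[:,2]
if len(sys.argv)>2: g=np.array(list(map(float,sys.argv[2:5])))
p0=float(sys.argv[5]) if len(sys.argv)>5 else 0
x0=[g[0],g[1]+.01,g[2]-.095,1.6,p0]
for it in range(3):
    w=R.from_euler('ZY',[x0[3],x0[4]]).inv().apply(X-np.array(x0[:3])); m=(abs(w[:,0])<.075)&(abs(w[:,1])<.1)&(w[:,2]>-.006)&(w[:,2]<.08); m&=~((abs(w[:,1])<.06)&(w[:,2]>.045)&(w[:,0]<.035)); x0,e=fit(X[m],x0,True)
o=np.array([.541,.3905,0]); A=np.array([[-.0266,.9996,0],[-.9996,-.0266,0],[0,0,1]])
rb=R.from_euler('ZY',[x0[3],x0[4]])
print('grasp board',(A@(g-o)*1e3).round(1),'yaw',np.degrees(x0[3]).round(1),'pitch',np.degrees(x0[4]).round(1),'n',m.sum(),'err',e)
for n,q in dict(org=(0,0,0),hook=(.07,0,.07),foot=(.0715,0,.0125)).items(): print(n,'rel lip',(A@(rb.apply(q)+x0[:3]-o)*1e3-[-24,0,167]).round(1))
E
python3 lf.py s6;python3 to.py .544 .2758 .2466 181.5
```

```text
t 19.7667 p [0.5361 0.1759 0.2399] q [ 0.217  0.263 -0.039 -0.685 -1.194  0.034]
[[0.017, -1.0, 0.008], [-0.797, -0.009, 0.604], [-0.604, -0.016, -0.797]] lean 37.1 az 89.3 yaz -179.5
f [ 0.2  0.5 -4.1] m [-2.16  0.17  0.  ] w 0.01 g 29.999602013267577
grasp board [-227.4   10.7  255.4] yaw 90.5 pitch 0.6 n 1876 err 0.0009534880262394643
org rel lip [-194.1   10.    -7.5]
hook rel lip [-123.5    8.8   61.8]
foot rel lip [-122.5    8.7    4.3]
shift [-0.0846 -0.0083  0.0752] rows 2.72142763944137
spin -0.3 or +-180; residual out of plane -1.4
```

```bash
python3 -m pendant '-0.03 0 0.022 -1.2 255;-0.06 0 0.045 -1.2 255;-0.08 0 0.06 -1.2 255;-0.09 0 0.067 -1.2 255;-0.09 0 0.067 -1.2 255;-0.09 0 0.067 -1.2 255' ; python3 lf.py s7
```

```text
time_s: 20.32
eef_pos: [0.5374, 0.2848, 0.2432]
tool_rot: [-1.87, 1.811, 0.593]
wrist_force: [0.1, -0.5, -3.7]
gripper_width: 0.0099
grip_force: 30.0
grasp board [-117.5    6.7  258.6] yaw 91.1 pitch 2.2 n 1843 err 0.0010733346534804698
org rel lip [-88.1   4.6  -3.9]
hook rel lip [-15.4   4.1  63.3]
foot rel lip [-16.2   4.1   5.8]
```

View pics/s7.png

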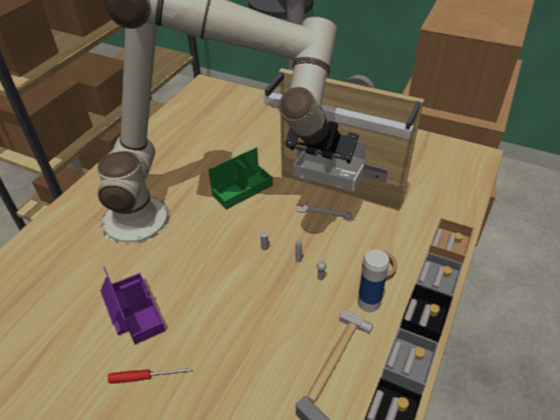

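The picture shows the bin at (330,165) just in front of the cleat, under the lamp. Next I'll push the foot onto the cleat's edge to tip the bin.

```bash
python3 -m pendant '-0.006 0 0.005 0 255;-0.012 0 0.009 0 255;-0.015 0 0.012 0 255;-0.018 0 0.014 0 255;-0.02 0 0.0155 0 255;-0.02 0 0.0155 0 255'; python3 lf.py s8; python3 st.py
```

```text
time_s: 20.87
eef_pos: [0.5386, 0.3083, 0.2464]
tool_rot: [-1.872, 1.808, 0.585]
wrist_force: [0.1, -10.3, 3.5]
gripper_width: 0.0094
grip_force: 30.0
grasp board [-93.6   5.3 261.6] yaw 91.2 pitch 7.8 n 1930 err 0.0010604738147118337
org rel lip [-76.4   2.4  -1.3]
hook rel lip [ 2.4  2.  58.6]
foot rel lip [-3.9  2.   1.4]
t 20.9167 p [0.5386 0.3083 0.2464] q [ 0.461  0.278 -0.008 -0.659 -1.049 -0.158]
[[0.041, -0.999, 0.019], [-0.798, -0.021, 0.602], [-0.601, -0.04, -0.798]] lean 37.0 az 88.2 yaz -178.8
f [  0.1 -10.    3.4] m [-3.45  0.52  0.34] w 0.0097 g 30.000335136428475
```

```bash
python3 -m pendant '-0.003 0 0.004 0 255;-0.004 0 0.008 0 255;-0.004 0 0.009 0 255;-0.004 0 0.009 0 255'; python3 lf.py s9
```

```text
time_s: 21.25
eef_pos: [0.5379, 0.3182, 0.2392]
tool_rot: [-1.868, 1.811, 0.59]
wrist_force: [0.8, -4.7, -4.7]
gripper_width: 0.0096
grip_force: 30.0
grasp board [-83.6   5.6 254.4] yaw 90.8 pitch 11.8 n 1915 err 0.0011635596911770251
org rel lip [-74.5   0.5  -8.1]
hook rel lip [ 8.3 -0.6 46.1]
foot rel lip [ -2.   -0.5 -10.5]
```

```bash
python3 -m pendant '0.006 0 0.008 0 255;0.012 0 0.016 0 255;0.016 0.001 0.026 0 255;0.02 0.001 0.034 0 255;0.023 0.001 0.04 0 255;0.023 0.001 0.04 0 255'; python3 lf.py s10
```

```text
time_s: 21.8
eef_pos: [0.5368, 0.3261, 0.1913]
tool_rot: [-1.87, 1.811, 0.596]
wrist_force: [-0.5, 0.2, -4.6]
gripper_width: 0.0099
grip_force: 30.0
grasp board [-75.8   5.9 207.7] yaw 91.0 pitch 11.5 n 1803 err 0.0011028002671346956
org rel lip [-66.    4.7 -56.6]
hook rel lip [16.5  3.9 -2. ]
foot rel lip [  6.5   4.  -58.6]
```

```bash
python3 -m pendant '0.004 0 0.008 0 255;0.008 0 0.015 0 255;0.011 0 0.0195 0 255;0.011 0 0.0195 0 255'; python3 lf.py s11
```

```text
time_s: 22.18
eef_pos: [0.5385, 0.3282, 0.1712]
tool_rot: [-1.87, 1.809, 0.593]
wrist_force: [0.1, -1.5, -3.7]
gripper_width: 0.0101
grip_force: 30.0
grasp board [-73.7   4.8 186.3] yaw 91.4 pitch 11.5 n 1770 err 0.001112458559855747
org rel lip [-63.6   2.3 -76.3]
hook rel lip [ 19.    2.1 -21.6]
foot rel lip [  9.    2.1 -78.3]
```

```bash
python3 -m pendant '0 0 0 0 150;0 0 0 0 150;0 0 0 0 150;0 0 0 0 150;0 0 0 0 150;0 0 0 0 150'; python3 lf.py s12 .539 .317 .165 0
```

```text
time_s: 22.73
eef_pos: [0.5387, 0.3291, 0.1723]
tool_rot: [-1.868, 1.807, 0.592]
wrist_force: [-0.0, 0.1, 0.0]
gripper_width: 0.0345
grip_force: 0.0
grasp board [-73.4   4.  165. ] yaw 92.1 pitch -0.7 n 1931 err 0.0010913366427285917
org rel lip [-49.4   3.3 -94.6]
hook rel lip [ 19.7   4.  -23.7]
foot rel lip [ 21.9   4.  -81.2]
```

View pics/s12.png

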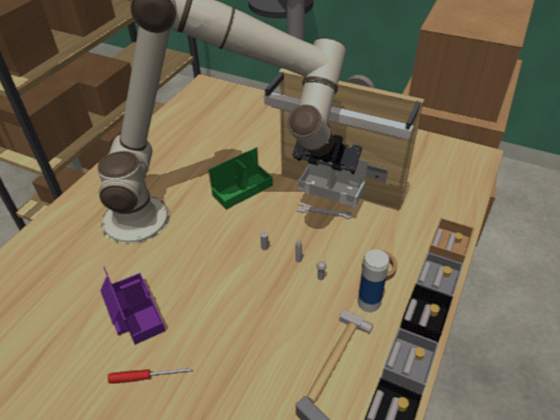

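The picture shows the bin hanging square at (330,180) with open fingers around the fin; the fit gives upright and home. Next I'll back off and fetch the spike.

```bash
python3 -m pendant '0 0 0 0 120;0 0 0 0 120;0 0 -0.02 0 120;0 0 -0.05 0 120;0 0 -0.09 0 120;0 0 -0.13 0 120;0 0 -0.17 0 120;0 0 -0.17 0 120'>/dev/null; python3 lf.py s13 .539 .317 .165 0; python3 st.py; python3 to.py .5425 .0677 .058 180
```

```text
grasp board [-73.4   4.  165. ] yaw 92.0 pitch -0.4 n 2202 err 0.0010858592401318404
org rel lip [-49.9   3.4 -94.3]
hook rel lip [ 19.6   4.  -23.9]
foot rel lip [ 21.5   4.  -81.3]
t 23.5 p [0.5378 0.2245 0.3122] q [ 0.315  0.202  0.052 -0.646 -1.236 -0.121]
[[0.042, -0.999, 0.025], [-0.795, -0.018, 0.606], [-0.605, -0.045, -0.795]] lean 37.4 az 87.6 yaz -179.0
f [-0.1  0.7  0.2] m [-1.27  0.15  0.02] w 0.0463 g 0.0
shift [0.2787 0.0097 0.1261] rows 7.338769529817033
spin 2.4 or +-180; residual out of plane -1.4
```

```bash
python3 -m pendant '0.279 0.0097 0.03 2.4 120;0.279 0.0097 0.03 2.4 120;0.279 0.0097 0.03 2.4 120;0.279 0.0097 0.03 2.4 120;0.279 0.0097 0.03 2.4 120;0.279 0.0097 0.03 2.4 120;0.279 0.0097 0.03 2.4 120;0.279 0.0097 0.03 2.4 120'>/dev/null; python3 st.py; python3 to.py .5425 .0677 .058
python3 - <<'E'
from h import *; from scipy.optimize import least_squares
c=snap('wrist','w5'); X=cloud('w5').reshape(-1,3); X=X[np.isfinite(X).all(1)]
q=X[(np.hypot(X[:,0]-.5425,X[:,1]-.0677)<.03)&(X[:,2]>.01)&(X[:,2]<.062)]
print(len(q), least_squares(lambda v:np.hypot(q[:,0]-v[0],q[:,1]-v[1])-.01,[.5425,.0677],loss='soft_l1',f_scale=.001).x if len(q)>5 else '')
E
```

```text
t 24.1667 p [0.5345 0.0189 0.1081] q [-0.086  0.451 -0.121 -0.717 -1.164  0.418]
[[-0.015, -1.0, 0.009], [-0.796, 0.017, 0.605], [-0.605, 0.002, -0.796]] lean 37.2 az 89.1 yaz 179.0
f [-0.2  0.3 -0.5] m [-1.2   0.17  0.03] w 0.0461 g 0.0
shift [-0.0086 -0.0072  0.0885] rows 2.1388805899596237
1098 [0.54351036 0.06581259]
```

```bash
python3 -m pendant '-0.0076 -0.0078 0.02 0 120;-0.0076 -0.0078 0.05 0 120;-0.0076 -0.0078 0.075 0 120;-0.0076 -0.0078 0.0877 0 120;-0.0076 -0.0078 0.0877 0 255;-0.0076 -0.0078 0.0877 0 255;-0.0076 -0.0078 0.0877 0 255;-0.0076 -0.0078 0.0877 0 255;-0.0076 -0.0078 0.0877 0 255;-0.0076 -0.0078 0.0877 0 255'; python3 -m pendant '0 0 0 0 255;-0.012 0 -0.016 0 255;-0.03 0 -0.04 0 255;-0.05 0 -0.067 0 255;-0.07 0 -0.094 0 255;-0.09 0 -0.12 0 255;-0.09 0 -0.12 0 255'; python3 st.py
```

```text
time_s: 25.05
eef_pos: [0.5468, 0.0805, 0.0505]
tool_rot: [-1.834, 1.85, 0.606]
wrist_force: [-1.0, -0.1, 3.0]
gripper_width: 0.0192
grip_force: 29.7
time_s: 25.63
eef_pos: [0.5483, 0.0791, 0.2065]
tool_rot: [-1.836, 1.843, 0.591]
wrist_force: [1.4, -0.2, -1.8]
gripper_width: 0.0187
grip_force: 29.6
t 25.6333 p [0.5483 0.0791 0.2065] q [ 0.032  0.322 -0.043 -0.691 -1.236  0.21 ]
[[0.005, -1.0, 0.027], [-0.797, 0.012, 0.603], [-0.604, -0.025, -0.797]] lean 37.2 az 87.4 yaz 179.3
f [ 1.4 -0.2 -1.8] m [-1.54  0.03 -0.16] w 0.0187 g 29.618873330473434
```

Run:
```python
from h import *
c=snap('scene','s14'); T=c['camera_from_world']; s=ctrl.get_state(); M=R.from_rotvec(s['tool_rot']).as_matrix(); g=s['eef_pos']-.019*M[:,2]
def px(p): q=T@np.r_[p,1]; return c['cx']+c['fx']*q[0]/-q[2], c['cy']-c['fy']*q[1]/-q[2]
print(g,px(g),px(g-[0,0,.066])); u,v=map(int,px(g-[0,0,.03]))
cv2.imwrite('pics/crop14.png',cv2.resize(c['frame'][v-50:v+60,u-60:u+60,::-1],None,fx=5,fy=5,interpolation=cv2.INTER_CUBIC)); print(u,v)
X=cloud('s14').reshape(-1,3); X=X[np.isfinite(X).all(1)]
q=X[(np.hypot(X[:,0]-g[0],X[:,1]-g[1])<.04)&(X[:,2]<g[2]-.025)&(X[:,2]>g[2]-.1)]; print(len(q))
for a in np.arange(-.09,-.02,.01):
    r=q[abs(q[:,2]-g[2]-a)<.005]; print(a.round(3),len(r),(np.median(r,0)-g).round(4) if len(r) else '')
```

```text
[0.54642426 0.06802836 0.21833377] (np.float64(299.93300910826235), np.float64(206.70662712409606)) (np.float64(299.7385395537856), np.float64(224.04440377763513))
299 214
48
-0.09 0 
-0.08 0 
-0.07 0 
-0.06 11 [ 0.0013 -0.01   -0.0564]
-0.05 16 [ 0.0036 -0.0109 -0.0496]
-0.04 16 [ 0.0024 -0.0107 -0.0393]
-0.03 5 [ 0.     -0.0109 -0.0339]
```

View pics/crop14.png

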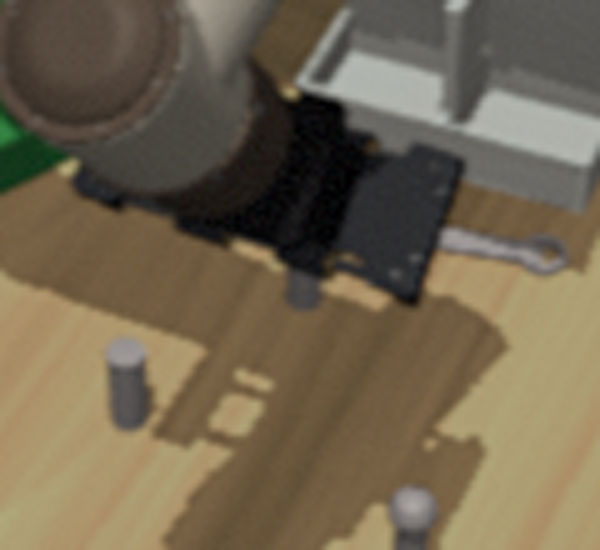

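The crop shows the spike hanging vertically in the fingers at (305,290), the bin beyond it and the bystanders standing. Now I'll carry it over the left compartment.

```bash
python3 to.py .489 .293 .21 181
```

```text
shift [-0.1743  0.0605  0.1412] rows 5.571566480443151
spin -0.7 or +-180; residual out of plane -1.9
```

```bash
python3 -m pendant '-0.174 0.06 0.141 0 255;-0.174 0.06 0.141 0 255;-0.174 0.06 0.141 0 255;-0.174 0.06 0.141 0 255;-0.174 0.06 0.141 0 255;-0.174 0.06 0.141 0 255;-0.174 0.06 0.141 0 255;-0.174 0.06 0.141 0 255'; python3 st.py; python3 to.py .489 .293 .146; python3 lf.py s15 .539 .317 .165 0
python3 - <<'E'
from h import *
s=ctrl.get_state(); M=R.from_rotvec(s['tool_rot']).as_matrix(); g=s['eef_pos']-.019*M[:,2]
X=cloud('s15').reshape(-1,3); X=X[np.isfinite(X).all(1)]
q=X[(np.hypot(X[:,0]-g[0],X[:,1]-g[1])<.02)&(X[:,2]<g[2]-.025)&(X[:,2]>g[2]-.1)]; print(g,len(q),np.nanmin(q,0)-g if len(q) else '')
E
```

```text
time_s: 26.35
eef_pos: [0.4862, 0.3051, 0.1896]
tool_rot: [-1.839, 1.852, 0.61]
wrist_force: [0.2, -0.8, -2.6]
gripper_width: 0.0191
grip_force: 29.8
t 26.35 p [0.4862 0.3051 0.1896] q [ 0.488  0.258 -0.175 -0.721 -0.926 -0.111]
[[-0.003, -1.0, 0.012], [-0.797, 0.01, 0.603], [-0.603, -0.007, -0.797]] lean 37.1 az 88.9 yaz 179.4
f [ 0.2 -0.8 -2.6] m [-1.65  0.11 -0.  ] w 0.0191 g 29.75916133130852
shift [ 0.036  -0.0026  0.0465] rows 1.411390290772377
grasp board [-73.4   4.  165. ] yaw 92.3 pitch -0.1 n 1967 err 0.0010962444098604768
org rel lip [-50.3   3.3 -94.6]
hook rel lip [ 19.6   4.2 -24.5]
foot rel lip [ 21.2   4.2 -82. ]
[0.48670819 0.2926905  0.20505069] 69 [-0.01479201 -0.0189873  -0.0989652 ]
```

View pics/s15.png

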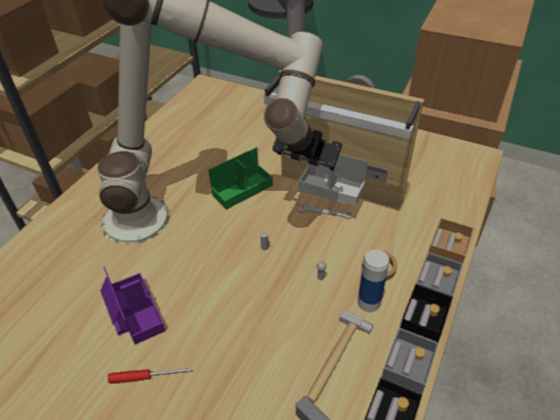

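The picture shows the gripper at (310,150) over the left compartment, with the bin still hanging square. Now I'll lower and release.

```bash
python3 -m pendant '0.012 -0.0026 0.016 0 255;0.024 -0.0026 0.031 0 255;0.034 -0.0026 0.044 0 255;0.037 -0.0026 0.0485 0 255;0.037 -0.0026 0.0485 0 255;0.037 -0.0026 0.0485 0 255'; python3 st.py
```

```text
time_s: 26.9
eef_pos: [0.4918, 0.3034, 0.1306]
tool_rot: [-1.834, 1.853, 0.606]
wrist_force: [0.3, 0.7, -1.2]
gripper_width: 0.0187
grip_force: 29.8
t 26.9 p [0.4918 0.3034 0.1306] q [ 0.465  0.341 -0.212 -0.79  -0.848  0.014]
[[-0.005, -1.0, 0.017], [-0.797, 0.014, 0.604], [-0.604, -0.01, -0.797]] lean 37.2 az 88.4 yaz 179.2
f [ 0.3  0.7 -1.2] m [-1.58  0.1  -0.02] w 0.0187 g 29.761603086180628
```

```bash
python3 -m pendant '0.003 0 0.004 0 255;0.003 0 0.004 0 255;0.003 0 0.004 0 150;0.003 0 0.004 0 150;0.003 0 0.004 0 150;0.003 0 0.004 0 150'; python3 st.py; python3 -m pendant '0.003 0 0.004 0 150;0.003 0 -0.01 0 150;0.003 0 -0.03 0 150;0.003 0 -0.06 0 150;0.003 0 -0.1 0 150;0.003 0 -0.14 0 150;0.003 0 -0.18 0 150;0.003 0 -0.2 0 150;0.003 0 -0.2 0 150;0.003 0 -0.2 0 150' >/dev/null; python3 st.py; python3 lf.py s16 .539 .317 .165 0
python3 - <<'E'
from h import *
w=snap('wrist','w16'); a=cv2.imread('pics/s16.png'); im=np.zeros((420,800,3),np.uint8); im[:,:420]=cv2.resize(a[130:230,270:370],(420,420),interpolation=cv2.INTER_CUBIC); im[:285,420:]=cv2.resize(w['frame'][:,:,::-1],(380,285)); cv2.imwrite('pics/c16.png',im)
E
```

```text
time_s: 27.4
eef_pos: [0.4916, 0.3047, 0.1266]
tool_rot: [-1.834, 1.85, 0.606]
wrist_force: [-0.6, 0.1, 0.6]
gripper_width: 0.0339
grip_force: 0.0
t 27.4 p [0.4916 0.3047 0.1266] q [ 0.465  0.347 -0.215 -0.798 -0.841  0.025]
[[-0.003, -1.0, 0.017], [-0.796, 0.012, 0.606], [-0.606, -0.012, -0.796]] lean 37.3 az 88.4 yaz 179.3
f [-0.6  0.1  0.6] m [-1.23  0.11 -0.04] w 0.0339 g 0.0
t 28.2333 p [0.4882 0.1802 0.2848] q [ 0.252  0.137 -0.091 -0.668 -1.219 -0.064]
[[-0.003, -1.0, 0.019], [-0.796, 0.014, 0.606], [-0.606, -0.013, -0.796]] lean 37.3 az 88.2 yaz 179.2
f [-0.2 -0.1 -0.5] m [-1.28  0.21  0.03] w 0.036 g 0.0
grasp board [-73.4   4.  165. ] yaw 92.0 pitch -0.2 n 1972 err 0.001133695892723175
org rel lip [-49.8   3.3 -94.9]
hook rel lip [ 20.    4.  -24.6]
foot rel lip [ 21.7   4.  -82.1]
```

View pics/c16.png

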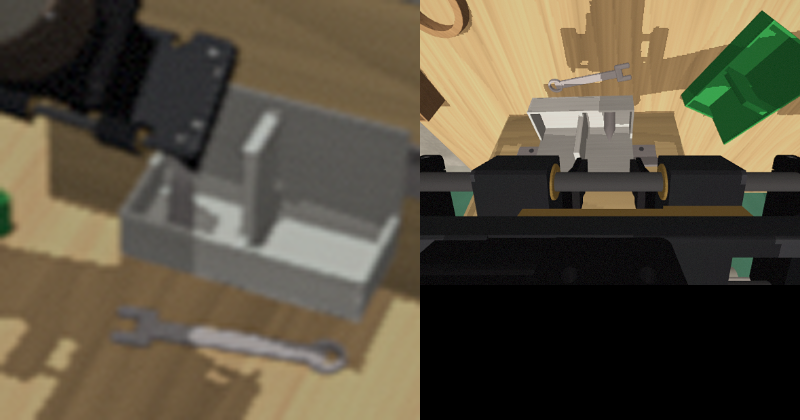

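The spike is standing in the left compartment: left panel at (180,190), wrist view at (610,120). The bin is home and the gripper is clear, so I'm handing in.

```bash
python3 -c "
from cell import ctrl; print(ctrl.close_job())"
```

```text
the job is handed in; nothing more can be done
None
```

The job is handed in: the bin hangs home and upright on the cleat with the spike standing in its left compartment (seen from the front), the bystanders in view look undisturbed, and it took about 28 s of the 54 s allowed; no verdict came back.

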